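# Put the spanners back into the graded rack

### The job

The four spanners came back from the bike job in the wooden carry rack, in any order. Move them all into the black tapered bench rack, each in its own place by length: the longest across the wide end, then the next longest, down to the shortest across the narrow end, each lying level and fully down in its pair of notches with a head outside either rail. Do not disturb the screwdriver and the tape measure that lie nearby.

Things in the scene. Friction and masses are not known exactly. Their poses are not given: they have to be found in the camera images.
- spanner_239: The longest combination spanner, plain steel, 239 mm long, 8 mm thick; heads up to 38 mm wide, shank 16 mm wide, 170 mm bare between the heads. Origin: middle of its underside (shank 2 to 7 mm above). y along it, open jaw +y, ring -y; z up. At the start level in any place of the carry rack, jaw away from the robot, origin 39 mm above the bench. Its place: bench rack x = -75 mm.
- spanner_204: The second longest combination spanner, plain steel, 204 mm long, 8 mm thick; heads up to 32 mm wide, shank 13 mm wide, 146 mm bare between the heads. Origin: middle of its underside (shank 2 to 7 mm above). y along it, open jaw +y, ring -y; z up. At the start level in any place of the carry rack, jaw away from the robot, origin 39 mm above the bench. Its place: bench rack x = -25 mm.
- spanner_170: The third longest combination spanner, plain steel, 170 mm long, 8 mm thick; heads up to 26 mm wide, shank 11 mm wide, 123 mm bare between the heads. Origin: middle of its underside (shank 2 to 7 mm above). y along it, open jaw +y, ring -y; z up. At the start level in any place of the carry rack, jaw away from the robot, origin 39 mm above the bench. Its place: bench rack x = +25 mm.
- spanner_145: The shortest combination spanner, plain steel, 145 mm long, 8 mm thick; heads up to 23 mm wide, shank 9 mm wide, 107 mm bare between the heads. Origin: middle of its underside (shank 2 to 7 mm above). y along it, open jaw +y, ring -y; z up. At the start level in any place of the carry rack, jaw away from the robot, origin 39 mm above the bench. Its place: bench rack x = +75 mm.
- carry_rack: Dark wooden rack, 236x80x56 mm, fixed, left or right of other: two parallel notched rails 12 mm thick, 80 mm over all, bare bench between. Origin: centre of underside, on the bench. x along the row, roughly to the robot's right; y along the spanners, roughly away from it. Places x = -75, -25, 25, 75 mm, y = 0, one spanner in each. Notches 25 mm wide, floor 40 mm up, teeth to 56.
- bench_rack: Black plastic rack, fixed, empty: two notched rails 12 mm thick that converge; 236x165x56 mm. Origin: centre of underside, on the bench. x along the row from wide to narrow end, roughly to the robot's right; y along the spanners. Places x = -75, -25, 25, 75 mm, y = 0: 146, 124, 102, 80 mm over the rails, notches 28, 26, 24, 22 mm. Floors 40 mm up, teeth to 56; a seated spanner's origin is 38.5 up.
- screwdriver: Bystander to be left alone: screwdriver with yellow handle, 204 x 27 x 25 mm, lying on the bench between the two racks, pointing roughly to or from the robot. Origin: middle of its underside; y axis along it.
- tape_measure: Bystander to be left alone: black and yellow pocket tape measure, 69 x 91 x 35 mm, lying on the bench behind the gap between the racks. Origin: centre of its underside.

How it is judged:
By the outcome, as a careful person would: the job done as asked, in the order asked, and still so for the second after the job is handed in, with the robot touching nothing.
It also fails if it takes over 104 s, if anything falls off the work surface, if the arm or the gripper's body presses on something with over 40 N, if the wrist force passes 120 N, or if a joint passes its speed limit or range.

### The arm

A 6-joint arm with a two-finger parallel gripper is mounted at the origin on a cart in front of the work surface, level with it; the furniture and walls round the work are solid. World frame = base frame: x ahead of the robot, y to its left, z up, the work surface at z = 0. Lengths are in mm, angles in rad, forces in N, time in s.
With the tool pointing down it reaches from about 400 to 925 mm from the base axis. Payload 12.5 kg.
Tool frame: the origin (TCP) lies between the finger pads; the fingertips stand 25 mm ahead of it and the grasp point (between the pads) lies 6 mm ahead of it; z points along the fingers, y is the line along which they close (so a half turn about z gives the same grasp; the last joint's range is limited). The gripper opens to 95 mm and grips with 3 to 60 N. Pads are 20 mm wide; open, the fingers measure 119 mm over their backs; the gripper's body (75 mm by 180 mm) begins 59 mm behind the grasp point.
Start: joints at [-1.392, 0.491, 1.559, -0, 1.092, -0.106], TCP at [175.626, -599.833, 239.661] pointing down, gripper open.
Joint ranges: [-3.1, 3.1], [-0.84, 2.19], [0.05, 2.79], [-1.13, 4.28], [0.06, 2.93], [-2.69, 2.69]. Speed limits (rad/s): [2.22, 2.22, 2.79, 3.14, 3.14, 3.14].

### API

Orientations are given as [roll, pitch, yaw] about the fixed x, y, z axes, in that order (R = Rz(yaw) Ry(pitch) Rx(roll)).
In Python, from cell import state, read_camera, job_done, cut_out gives the robot as it stands. The module is installed in compiled form; this text tells all that it offers.
- The arm moves only by the tool jog_arm, never from a script. Its argument "motion" is a list of rows, each a list of 2 entries, a list of its own where there are three numbers: the shift along the tool's x, y, z in mm, then the turn about the tool's z in rad. A call has 1 to 5 rows; each row is the pose to reach, as a shift and turn from the pose commanded when the call began, along the tool's axes at that moment; what a row does not reach only later rows make up. A row lasts 1/10 s, in which the tool goes at most 50 mm and 8.59 degrees, less where a joint would pass 70% of its speed; a pose out of reach is approached as far as the arm can. A call with a gripper value outside its range is refused whole. "grip" is the closure, from 0 (fully open) to 1 (shut), set as the call begins (left out, the last holds). The fingers move at their own pace and stop on an object; the grip force is fixed at half the most. Time passes only in rows, so rows that repeat a pose let the fingers close. It gives the time, the measured TCP pose, the force, the opening and the grip force at its end, in the units of the state.
- state(): the state, without advancing time (a new reading comes with each control period).
- read_camera(name): name is "scene" or "top" or "wrist"; returns a dict with "img" (480x640x3 uint8, blue, green, red), "vertical_fov" (degrees; the focal length in pixels is half the picture's height over the tangent of half this angle, whatever the lens; pixels are square), "cx", "cy" (the principal point, pixels), "extrinsics" (4x4, takes a point from camera to world coordinates). Camera axes: x right, y up, looking along -z (the intrinsics and any distortion apply to the point x, -y, -z); pixel columns grow to the right and rows downward; lengths in mm; the calibration is good to about 2 mm. The wrist camera is an equidistant fisheye: a pixel r from the principal point sees the ray r / f radians off the axis. A picture is of the moment at which its call begins. There is no depth.
- job_done(): hands the job in; it is judged then, once.
Trained networks look in a picture, given as the dict that the camera call returned (one of the last four; its "shot" number tells which), for a name from the list of things; names that differ only in an ending like _2 or _b are one class to them, and where a whole thing is asked for, a point or a joint stands for the part that bears it (a point fixed in the world has none). Each returns a list of dicts, best first, with "p" (0 to 1); they miss things now and then, are a little off and sometimes report something else, mostly with a low value. They report only what shows in the picture. A call takes as long as a camera call.
- cut_out(name, picture): "region" (480x640 bool, what is visible of it) and "box" ([left, top, right, bottom] in pixels, round what is visible of it).
The state is a dict: "t": time; "joints": joint angles; "qvel": joint speeds; "tau": joint torques, N m; "eef_pos": TCP position; "tcp_rot": TCP orientation; "ft_force": force on the tool from outside, world axes, zero at the start; "moment": the same for the moment, N m; "opening": opening from 0.0 (shut) to 1.0 (fully open); "grip_force": force on a finger pad.
Only numpy, scipy, OpenCV 4.12 (cv2) and the standard library are available. Lean on these libraries where they do the work, as an engineer would, in place of code of your own. Each camera call takes 0.05 s, during which the arm holds its last target. There are 200 camera calls.

## Working session

There is one attempt and no reset: what is moved stays moved. The work goes in short steps, Python scripts to look and compute and a tool call to move; the robot and the scene stay as the last step left them, time stands still between calls to the robot, and variables do not carry over. Pictures are saved under pics/ and viewed, at most 14 in all, crops included, and the job is handed in when it is done.

Besides the shell and the picture viewer there is one more tool, called in YAML: its name, and indented under it one key for each argument. jog_arm: Moves the arm, as the interface text tells. Its arguments: {"type":"object","properties":{"motion":{"type":"array"},"grip":{"type":"number"}},"required":["motion"]}

```bash
mkdir -p pics
cat > h.py <<'E'
import numpy as np, cv2
from cell import state, read_camera, job_done, cut_out
def ray(p,u,v):
    f=240/np.tan(np.radians(p["vertical_fov"])/2); E=np.array(p["extrinsics"])
    d=np.array([(u-p["cx"])/f,-(v-p["cy"])/f,-1.0]); return E[:3,3],E[:3,:3]@d
def at(p,u,v,z):
    o,d=ray(p,u,v); return o+d*(z-o[2])/d[2]
E
python3 - <<'E'
from h import *
s=state();print({k:np.round(v,3) for k,v in s.items()})
for n in("top","scene"):
    p=read_camera(n);cv2.imwrite(f"pics/{n}0.png",p["img"]);print(n,p["vertical_fov"],p["cx"],p["cy"],np.round(p["extrinsics"],3).tolist())
    for k in["spanner_239","spanner_204","spanner_170","spanner_145","carry_rack","bench_rack","screwdriver","tape_measure"]:
        for r in cut_out(k,p)[:2]:
            b=r["box"];m=r["region"];ys,xs=np.nonzero(m);print(k,round(r["p"],2),np.round(b),np.round(cv2.minAreaRect(np.c_[xs,ys].astype(np.float32))[0]),np.round(at(p,xs.mean(),ys.mean(),43)))
E
```

```text
{'t': np.float64(0.0), 'joints': array([-1.392,  0.492,  1.559, -0.   ,  1.092, -0.106]), 'qvel': array([ 0.   ,  0.001, -0.001, -0.   ,  0.001, -0.001]), 'tau': array([ 1.0000e-03, -6.1263e+01, -2.5818e+01,  6.9000e-02,  4.8000e-02,
       -0.0000e+00]), 'eef_pos': array([ 175.579, -599.603,  239.063]), 'tcp_rot': array([-3.14 , -0.   ,  0.285]), 'ft_force': array([-0.503,  0.296,  0.583]), 'moment': array([-0.041,  0.015,  0.02 ]), 'grip_force': np.float64(0.0), 'opening': np.float64(1.003)}
top 45.99948784943875 325.5203107777132 242.1917169149068 [[0.012, 0.993, -0.121, 471.354], [-1.0, 0.014, 0.015, -112.863], [0.017, 0.12, 0.993, 1235.011], [0.0, 0.0, 0.0, 1.0]]
spanner_239 0.92 [450. 265. 466. 340.] [459. 304.] [ 494. -414.   43.]
spanner_239 0.82 [398. 244. 429. 361.] [413. 301.] [ 492. -316.   43.]
spanner_204 0.92 [450. 265. 466. 340.] [459. 304.] [ 494. -414.   43.]
spanner_204 0.82 [398. 244. 429. 361.] [413. 301.] [ 492. -316.   43.]
spanner_170 0.92 [450. 265. 466. 340.] [459. 304.] [ 494. -414.   43.]
spanner_170 0.82 [398. 244. 429. 361.] [413. 301.] [ 492. -316.   43
[... 818 characters left out ...]
3.]
spanner_204 0.74 [407. 197. 469. 231.] [438. 211.] [ 502. -368.   43.]
spanner_170 0.78 [379. 199. 485. 253.] [431. 226.] [ 489. -318.   43.]
spanner_170 0.74 [407. 197. 469. 231.] [438. 211.] [ 502. -368.   43.]
spanner_145 0.78 [379. 199. 485. 253.] [431. 226.] [ 489. -318.   43.]
spanner_145 0.74 [407. 197. 469. 231.] [438. 211.] [ 502. -368.   43.]
carry_rack 0.9 [381. 184. 479. 272.] [432. 225.] [ 493. -301.   43.]
bench_rack 0.66 [206. 294. 346. 452.] [275. 360.] [537. 125.  43.]
screwdriver 0.72 [321. 272. 414. 322.] [368. 293.] [473. -88.  43.]
tape_measure 0.82 [253. 228. 290. 266.] [271. 247.] [724. -97.  43.]
tape_measure 0.17 [204. 296. 346. 454.] [274. 360.] [538. 126.  43.]
```

Run:
```python
from h import *
p=read_camera("top");im=p["img"]
cv2.imwrite("pics/top1.png",cv2.resize(im[150:380,150:500],(798,524),interpolation=cv2.INTER_CUBIC))
def axis(m,z):
    ys,xs=np.nonzero(m);W=np.array([at(p,x,y,z)[:2] for x,y in zip(xs,ys)]).astype(np.float32)
    c,s,a=cv2.minAreaRect(W);B=cv2.boxPoints((c,s,a));e=[B[1]-B[0],B[2]-B[1]];e=max(e,key=np.linalg.norm)
    if e[0]<0:e=-e
    return c,s,np.degrees(np.arctan2(e[1],e[0])),W.mean(0)
for r in cut_out("spanner_239",p):
    print(round(r["p"],2),r["box"],*[np.round(q,1) for q in axis(r["region"],45)])
for k,z in(("carry_rack",56),("bench_rack",56),("screwdriver",12),("tape_measure",30)):
    r=cut_out(k,p)[0];print(k,*[np.round(q,1) for q in axis(r["region"],z)])
```

```text
0.87 [378.4, 247.3, 401.1, 343.8] [ 506.4 -264.8] [ 30.4 197.3] -6.0 [ 505.4 -264.5]
0.86 [427.5, 267.5, 442.7, 333.1] [ 499.1 -365.8] [ 19.4 142.7] -4.4 [ 498.2 -365.3]
0.73 [448.9, 265.1, 468.9, 340.1] [ 490.8 -414.4] [ 21.9 155.8] -6.5 [ 497.2 -414. ]
carry_rack [ 496.9 -335.9] [240.2  86.3] 83.5 [ 496.7 -337.6]
bench_rack [ 494.9 -314.7] [ 36.5 232.5] -6.7 [ 497.5 -314.7]
screwdriver [ 524.  -113.9] [ 27.  193.1] -3.7 [ 491.  -111.8]
tape_measure [ 739.8 -116.7] [70.6 74.3] -50.0 [ 739.9 -117.5]
```

View pics/top1.png

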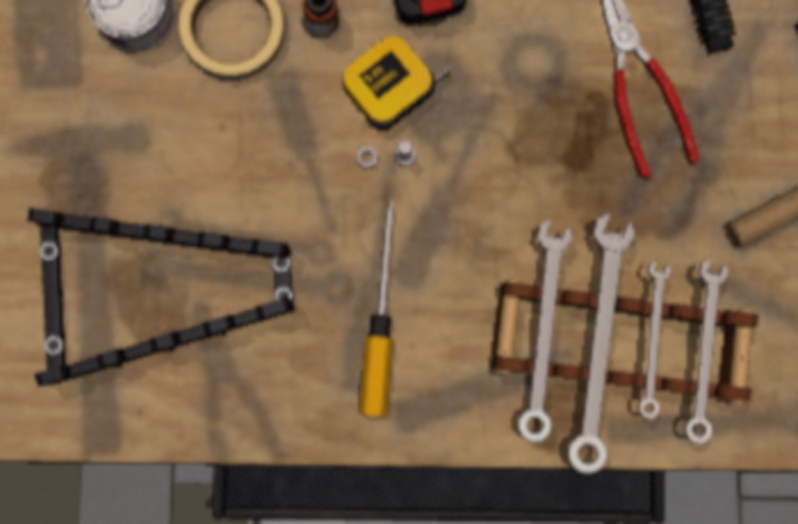

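The crop shows the carry rack with, left to right, 204, 239, 145 and 170 (crop x≈540, 600, 655, 708). The tapered rack is at left (x 30–290), with its wide end left. Next I fit the rack poses and each spanner.

```bash
cat >> h.py <<'E'
from scipy.optimize import minimize
def proj(p,P):
    f=240/np.tan(np.radians(p["vertical_fov"])/2);E=np.array(p["extrinsics"]);c=(np.atleast_2d(P)-E[:3,3])@E[:3,:3]
    return np.c_[p["cx"]-f*c[:,0]/c[:,2],p["cy"]+f*c[:,1]/c[:,2]]
def T(q,L):
    c,s=np.cos(q[2]),np.sin(q[2]);L=np.atleast_2d(L);return np.c_[q[0]+c*L[:,0]-s*L[:,1],q[1]+s*L[:,0]+c*L[:,1],L[:,2]]
def hullmask(pts):
    m=np.zeros((1920,2560),np.uint8);h=cv2.convexHull((pts*4+1.5).astype(np.float32));cv2.fillConvexPoly(m,h.astype(np.int32),1);return m
def fit(pics,regs,L,q0):
    H=[]
    for r in regs:
        ys,xs=np.nonzero(r);H.append(hullmask(np.c_[np.r_[xs-.5,xs+.5,xs-.5,xs+.5],np.r_[ys-.5,ys-.5,ys+.5,ys+.5]]))
    def c(q):
        w=0
        for p,h in zip(pics,H):
            m=hullmask(proj(p,T([q[0],q[1],q[2]/100],L)));w+=(m!=h).sum()/h.sum()
        return w
    q0=[q0[0],q0[1],q0[2]*100]
    r=minimize(c,q0,method="Nelder-Mead",options=dict(initial_simplex=np.array([q0]+[list(np.array(q0)+d) for d in([15,0,0],[0,15,0],[0,0,8])])))
    return [r.x[0],r.x[1],r.x[2]/100],r.fun
E
cat > a.py <<'E'
from h import *
bx=[(x,sy*w,z) for x,w in((-118,82.5),(118,30.6)) for sy in(-1,1) for z in(0,56)]
cx=[(x,y,z) for x in(-118,118) for y in(-40,40) for z in(0,56)]
P=[read_camera(n) for n in("top","scene")]
for k,L,q0,lim in(("bench_rack",bx,(530,105,-1.6),None),("carry_rack",cx,(497,-340,-1.66),None)):
    R=[]
    for p in P:
        c=cut_out(k,p)
        c=[r for r in c if np.linalg.norm(at(p,np.mean(r["box"][::2]),np.mean(r["box"][1::2]),40)[:2]-q0[:2])<60]
        R.append(c[0]["region"] if c else None);print(k,[ (round(x["p"],2),x["box"]) for x in c])
    for sel in([0],[1],[0,1]):
        if all(R[i] is not None for i in sel):
            q,e=fit([P[i] for i in sel],[R[i] for i in sel],L,q0);print(k,sel,np.round(q,3),round(e,3))
lens={"239":(239,38,-2),"204":(204,32,-2)}
for n,p in zip(("top","scene"),P):
    for r in cut_out("spanner_239",p)+cut_out("spanner_145",p):
        ys,xs=np.nonzero(r["region"]);W=np.array([at(p,x,y,45)[:2] for x,y in zip(xs,ys)]).astype(np.float32)
        u=np.linalg.svd(W-W.mean(0),full_matrices=False)[2][0];u*=np.sign(u[0]);t=W@u
        c=(t.max()+t.min())/2;ctr=W.mean(0)+u*(c-W.mean(0)@u)
        print(n,round(r["p"],2),np.round(ctr,1),round(float(np.ptp(t)),1),round(np.arctan2(u[1],u[0]),3))
np.save("bench.npy",q)
E
python3 a.py
```

```text
bench_rack [(0.75, [163.0, 241.5, 279.9, 321.2])]
bench_rack [(0.62, [204.4, 294.8, 344.1, 452.7])]
bench_rack [0] [542.116  86.613  -1.479] 0.032
bench_rack [1] [542.272  87.999  -1.479] 0.032
bench_rack [0, 1] [542.274  87.173  -1.481] 0.067
carry_rack [(0.9, [365.6, 273.3, 485.5, 331.0])]
carry_rack [(0.92, [382.5, 182.2, 481.1, 270.7])]
carry_rack [0] [ 497.475 -339.156   -1.697] 0.094
carry_rack [1] [ 498.324 -342.714   -1.681] 0.036
carry_rack [0, 1] [ 498.764 -339.249   -1.68 ] 0.139
top 0.85 [ 489.5 -413.4] 167.7 -0.108
top 0.84 [ 496. -316.] 237.0 -0.13
top 0.82 [ 505.5 -264.6] 199.6 -0.106
top 0.57 [ 497.  -365.1] 138.5 -0.09
top 0.85 [ 489.5 -413.4] 167.7 -0.108
top 0.84 [ 496. -316.] 237.0 -0.13
top 0.82 [ 505.5 -264.6] 199.6 -0.106
top 0.57 [ 497.  -365.1] 138.5 -0.09
scene 0.84 [ 498.1 -365.2] 142.7 -0.092
scene 0.71 [ 488. -414.] 165.7 -0.099
scene 0.64 [ 495.4 -316.3] 235.0 -0.121
scene 0.59 [ 505.6 -264.7] 203.6 -0.099
scene 0.84 [ 498.1 -365.2] 142.7 -0.092
scene 0.71 [ 488. -414.] 165.7 -0.099
scene 0.64 [ 495.4 -316.3] 235.0 -0.121
scene 0.59 [ 505.6 -264.7] 203.6 -0.099
```

jog_arm:
  motion:
    - [[40,-10,10],0.08]
    - [[88,-22,24],0.16]
    - [[136,-35,40],0.24]
    - [[184,-47,56],0.32]
    - [[232,-59,72],0.385]
  grip: 0.58

```text
t: 2.2
eef_pos: [376.9, -480.6, 169.6]
tcp_rot: [3.141, -0.0, -0.104]
ft_force: [0.3, -0.2, 0.2]
opening: 0.635
grip_force: 0.0
```

```bash
cat >> h.py <<'E'
S={"170":(489,-413.8,-.103),"145":(497.5,-365.2,-.1),"239":(496,-316.1,-.115),"204":(505.5,-264.6,-.103)}
def place(x,y=0): return (542.2+.0897*x+.996*y,87.2-.996*x+.0897*y,.090)
B={"239":place(-75),"204":place(-25),"170":place(25),"145":place(75)}
def go(t,z):
    s=state();p=s["eef_pos"];y=s["tcp_rot"][2];dx,dy=t[0]-p[0],t[1]-p[1]
    print("shift",round(dx*np.cos(y)+dy*np.sin(y),1),round(dx*np.sin(y)-dy*np.cos(y),1),round(p[2]-z,1),"turn",round(y-t[2],3),"rot",np.round(s["tcp_rot"],3),"pos",np.round(p,1),"j6",round(s["joints"][5],2),"t",round(s["t"],2),"op",round(s["opening"],3),"gf",round(s["grip_force"],1),"F",np.round(s["ft_force"],1))
E
python3 -c "
from h import *
go(S['170'],110)"
```

```text
shift 104.6 -78.1 59.6 turn -0.001 rot [ 3.141 -0.    -0.104] pos [ 376.9 -480.6  169.6] j6 0.66 t 2.2 op 0.635 gf 0.0 F [ 0.3 -0.2  0.2]
```

jog_arm:
  motion:
    - [[38,-28,20],0]
    - [[75,-56,40],0]
    - [[100,-75,57],0]
    - [[100,-75,57],0]
    - [[100,-75,57],0]

```text
t: 2.7
eef_pos: [482.7, -416.7, 112.6]
tcp_rot: [-3.141, 0.001, -0.099]
ft_force: [0.4, 0.3, -0.3]
opening: 0.422
grip_force: 0.0
```

```bash
python3 -c "
from h import *
go(S['170'],49.5)
p=read_camera('wrist');cv2.imwrite('pics/w1.png',p['img'])"
```

```text
shift 6.0 -3.5 63.1 turn 0.004 rot [-3.141e+00  1.000e-03 -9.900e-02] pos [ 482.7 -416.7  112.6] j6 0.85 t 2.7 op 0.422 gf 0.0 F [ 0.4  0.3 -0.3]
```

View pics/w1.png

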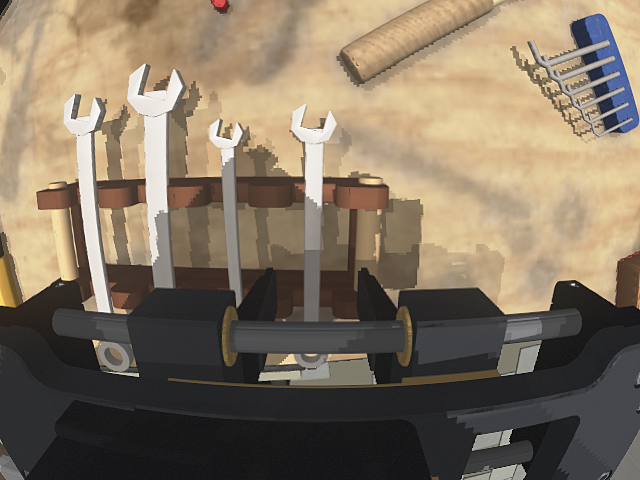

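The wrist view shows the fingers (u≈270 and 362) straddling the shank of the 170 at u≈312. I can go down.

jog_arm:
  motion:
    - [[0,0,25],0]
    - [[0,0,50],0]
    - [[0,0,61],0]
    - [[0,0,61],0]
    - [[0,0,61],0]

```text
t: 3.25
eef_pos: [481.5, -414.6, 53.0]
tcp_rot: [-3.136, 0.002, -0.102]
ft_force: [4.6, 23.4, 9.1]
opening: 0.418
grip_force: 12.4
```

```bash
python3 -c "
from h import *
go(S['170'],49.5)"
```

```text
shift 7.4 -1.5 3.5 turn 0.001 rot [-3.136e+00  2.000e-03 -1.020e-01] pos [ 481.5 -414.6   53. ] j6 0.85 t 3.25 op 0.418 gf 12.4 F [ 4.6 23.4  9.1]
```

Contact: the finger's back touched the rack's end dowel. I'll raise, narrow the fingers and recentre.

jog_arm:
  motion:
    - [[0,0,-25],0]
    - [[0,0,-45],0]
    - [[6,-1,-45],0]
    - [[6,-1,-45],0]
    - [[6,-1,-45],0]
  grip: 0.77

```text
t: 3.75
eef_pos: [487.8, -417.0, 96.5]
tcp_rot: [-3.141, 0.001, -0.101]
ft_force: [0.6, -0.0, -0.1]
opening: 0.232
grip_force: 0.0
```

```bash
python3 -c "
from h import *
p=read_camera('wrist');go(S['170'],49.5);cv2.imwrite('pics/w2.png',p['img'])
p=read_camera('top');go(S['170'],49.5);cv2.imwrite('pics/t2.png',cv2.resize(p['img'][260:350,360:500],None,fx=5,fy=5,interpolation=2))"
```

```text
shift 0.8 -3.1 46.8 turn 0.002 rot [-3.141e+00  1.000e-03 -1.010e-01] pos [ 487.9 -416.8   96.3] j6 0.86 t 3.8 op 0.23 gf 0.0 F [ 0.1  1.1 -0.6]
shift 0.8 -3.0 46.7 turn 0.002 rot [-3.141e+00  1.000e-03 -1.010e-01] pos [ 487.9 -416.7   96.2] j6 0.86 t 3.85 op 0.233 gf 0.0 F [-0.  -1.3  0.3]
```

View pics/w2.png

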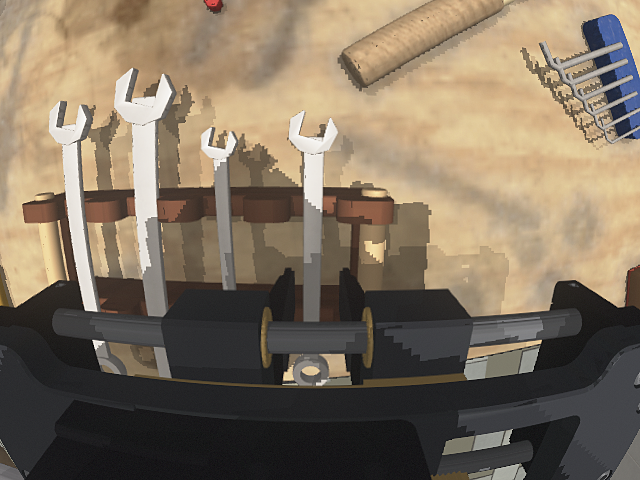

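The shank (u≈313) sits left of the finger centre (u≈319), which matches the computed -3 mm.

jog_arm:
  motion:
    - [[0,-3,15],0]
    - [[0,-3,40],0]
    - [[0,-3,46.5],0]
    - [[0,-3,46.5],0]
    - [[0,-3,46.5],0]

```text
t: 4.35
eef_pos: [488.9, -414.0, 51.0]
tcp_rot: [3.141, -0.0, -0.1]
ft_force: [-0.1, 0.4, -0.1]
opening: 0.231
grip_force: 0.0
```

jog_arm:
  motion:
    - [[0,0,0],0]
    - [[0,0,0],0]
    - [[0,0,0],0]
    - [[0,0,0],0]
  grip: 1.0

```text
t: 4.75
eef_pos: [489.0, -414.0, 51.3]
tcp_rot: [3.141, -0.001, -0.1]
ft_force: [-0.1, -0.4, 6.2]
opening: 0.111
grip_force: 30.0
```

jog_arm:
  motion:
    - [[0,0,-15],0]
    - [[0,0,-40],0]
    - [[0,0,-65],0]
    - [[0,0,-75],0]
    - [[0,0,-75],0]

```text
t: 5.25
eef_pos: [489.2, -414.1, 127.3]
tcp_rot: [3.14, -0.002, -0.1]
ft_force: [-0.6, -0.0, 0.4]
opening: 0.112
grip_force: 30.0
```

```bash
python3 -c "
from h import *
go(B['170'],125)"
```

```text
shift 7.3 -479.5 2.3 turn -0.19 rot [ 3.14e+00 -2.00e-03 -1.00e-01] pos [ 489.2 -414.1  127.3] j6 0.87 t 5.25 op 0.112 gf 30.0 F [-0.6 -0.   0.4]
```

jog_arm:
  motion:
    - [[0,-20,0],0]
    - [[0,-55,0],-0.03]
    - [[1,-100,0],-0.06]
    - [[2,-147,0],-0.1]
    - [[3,-195,0],-0.13]

```text
t: 5.75
eef_pos: [510.4, -217.3, 124.3]
tcp_rot: [-3.14, 0.002, 0.031]
ft_force: [1.1, -0.2, -0.5]
opening: 0.11
grip_force: 30.0
```

jog_arm:
  motion:
    - [[3,-48,0],-0.03]
    - [[6,-96,0],-0.06]
    - [[10,-144,0],-0.06]
    - [[15,-190,0],-0.06]
    - [[20,-220,0],-0.06]

```text
t: 6.25
eef_pos: [523.2, 4.0, 124.4]
tcp_rot: [-3.141, 0.002, 0.092]
ft_force: [1.4, -0.9, -0.4]
opening: 0.11
grip_force: 30.0
```

```bash
python3 -c "
from h import *
go(B['170'],125)"
```

```text
shift 26.5 -56.1 -0.6 turn 0.002 rot [-3.141e+00  2.000e-03  9.200e-02] pos [523.2   4.  124.4] j6 1.36 t 6.25 op 0.11 gf 30.0 F [ 1.4 -0.9 -0.4]
```

jog_arm:
  motion:
    - [[10,-30,0],0]
    - [[22,-52,0],0]
    - [[26,-56,0],0]
    - [[26,-56,0],0]
    - [[26,-56,0],0]

```text
t: 6.75
eef_pos: [544.8, 58.1, 124.9]
tcp_rot: [3.142, 0.001, 0.09]
ft_force: [0.2, -0.1, -1.0]
opening: 0.106
grip_force: 30.0
```

```bash
python3 -c "
from h import *
go(B['170'],80)
p=read_camera('wrist');cv2.imwrite('pics/w3.png',p['img'])
go(B['170'],80)"
```

```text
shift -0.0 -4.2 44.9 turn -0.0 rot [3.142e+00 1.000e-03 9.000e-02] pos [544.8  58.1 124.9] j6 1.47 t 6.75 op 0.106 gf 30.0 F [ 0.2 -0.1 -1. ]
shift -0.1 -4.5 45.1 turn -0.001 rot [3.142e+00 1.000e-03 8.900e-02] pos [545.   57.8 125.1] j6 1.47 t 6.8 op 0.109 gf 30.0 F [-0.9  0.9  0.2]
```

View pics/w3.png

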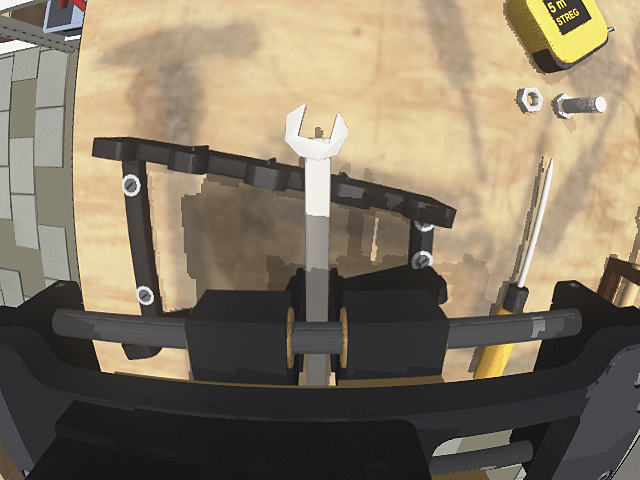

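The wrist view shows the 170 held level over the bench rack, jaw at (317,130), and about 4 mm right of its notch.

jog_arm:
  motion:
    - [[0,-4.4,5],0]
    - [[0,-4.4,25],0]
    - [[0,-4.4,45],0]
    - [[0,-4.4,45],0]
    - [[0,-4.4,45],0]

```text
t: 7.3
eef_pos: [545.1, 62.7, 80.5]
tcp_rot: [-3.142, 0.001, 0.089]
ft_force: [0.1, -0.4, -0.8]
opening: 0.112
grip_force: 30.0
```

```bash
python3 -c "
from h import *
go(B['170'],51)"
```

```text
shift -0.7 0.3 29.5 turn -0.001 rot [-3.142e+00  1.000e-03  8.900e-02] pos [545.1  62.7  80.5] j6 1.48 t 7.3 op 0.112 gf 30.0 F [ 0.1 -0.4 -0.8]
```

jog_arm:
  motion:
    - [[-0.5,0.3,12],0]
    - [[-0.5,0.3,22],0]
    - [[-0.5,0.3,28],0]
    - [[-0.5,0.3,29.5],0]
    - [[-0.5,0.3,29.5],0]

```text
t: 7.8
eef_pos: [544.5, 62.6, 51.1]
tcp_rot: [3.142, 0.0, 0.09]
ft_force: [-1.9, -0.4, 4.6]
opening: 0.11
grip_force: 30.0
```

jog_arm:
  motion:
    - [[0,0,0],0]
    - [[0,0,0],0]
    - [[0,0,0],0]
  grip: 0.7

```text
t: 8.1
eef_pos: [544.8, 62.6, 50.8]
tcp_rot: [3.141, 0.0, 0.09]
ft_force: [0.7, -0.3, -0.2]
opening: 0.283
grip_force: 0.0
```

jog_arm:
  motion:
    - [[0,0,-10],0]
    - [[0,0,-35],0]
    - [[0,0,-65],0]
    - [[0,0,-75],0]

```text
t: 8.5
eef_pos: [545.6, 62.7, 128.9]
tcp_rot: [3.141, -0.004, 0.09]
ft_force: [0.1, 0.5, -0.3]
opening: 0.299
grip_force: 0.0
```

```bash
python3 -c "
from h import *
go(S['145'],125)
p=read_camera('wrist');cv2.imwrite('pics/w4.png',p['img'])"
```

```text
shift -86.4 421.9 3.9 turn 0.19 rot [ 3.141 -0.004  0.09 ] pos [545.6  62.7 128.9] j6 1.48 t 8.5 op 0.299 gf 0.0 F [ 0.1  0.5 -0.3]
```

View pics/w4.png

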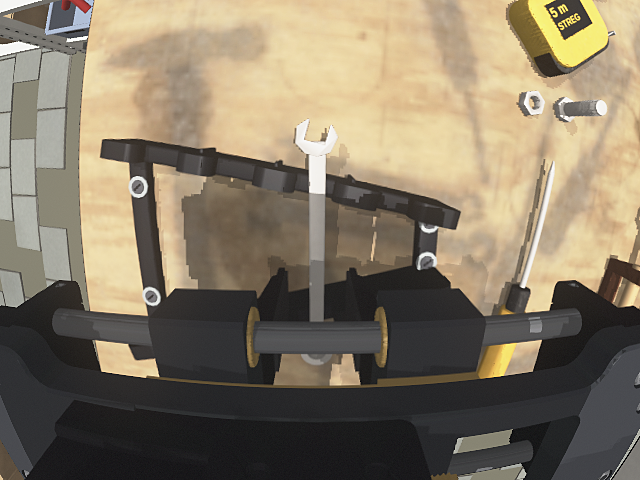

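The 170 is seated in its notch, shank at u≈317. The 145 is next.

jog_arm:
  motion:
    - [[-4,25,0],0.02]
    - [[-12,68,0],0.05]
    - [[-22,116,0],0.08]
    - [[-33,164,0],0.11]
    - [[-43,212,0],0.15]
  grip: 0.68

```text
t: 9.05
eef_pos: [520.1, -154.0, 125.3]
tcp_rot: [-3.141, 0.001, -0.061]
ft_force: [1.5, -0.0, -0.9]
opening: 0.318
grip_force: 0.0
```

jog_arm:
  motion:
    - [[-3,48,0],0.04]
    - [[-6,96,0],0.04]
    - [[-9,140,0],0.04]
    - [[-12,175,0],0.04]
    - [[-14,195,0],0.04]

```text
t: 9.55
eef_pos: [494.3, -348.5, 125.1]
tcp_rot: [-3.141, 0.001, -0.102]
ft_force: [-0.8, 0.5, -0.7]
opening: 0.321
grip_force: 0.0
```

jog_arm:
  motion:
    - [[0,0,0],0]
    - [[0,0,0],0]

```text
t: 9.75
eef_pos: [495.0, -345.2, 125.5]
tcp_rot: [-3.141, 0.001, -0.1]
ft_force: [0.8, -0.3, -0.4]
opening: 0.321
grip_force: 0.0
```

```bash
python3 -c "
from h import *
go(S['145'],51)"
```

```text
shift 4.5 19.6 74.5 turn -0.0 rot [-3.141e+00  1.000e-03 -1.000e-01] pos [ 495.  -345.2  125.5] j6 0.95 t 9.75 op 0.321 gf 0.0 F [ 0.8 -0.3 -0.4]
```

jog_arm:
  motion:
    - [[4.5,19.6,0],0]
    - [[4.5,19.6,0],0]
    - [[4.5,19.6,30],0]
    - [[4.5,19.6,45],0]
    - [[4.5,19.6,45],0]

```text
t: 10.25
eef_pos: [497.1, -364.1, 79.0]
tcp_rot: [-3.139, 0.004, -0.099]
ft_force: [0.8, 0.7, -0.2]
opening: 0.318
grip_force: 0.0
```

```bash
python3 -c "
from h import *
go(S['145'],51)"
```

```text
shift 0.5 1.0 28.0 turn 0.001 rot [-3.139  0.004 -0.099] pos [ 497.1 -364.1   79. ] j6 0.93 t 10.25 op 0.318 gf 0.0 F [ 0.8  0.7 -0.2]
```

jog_arm:
  motion:
    - [[0,0.5,15],0]
    - [[0,0.5,29],0]
    - [[0,0.5,29],0]
    - [[0,0.5,29],0]

```text
t: 10.65
eef_pos: [497.6, -366.5, 51.8]
tcp_rot: [-3.141, 0.001, -0.1]
ft_force: [-0.1, -0.7, -0.8]
opening: 0.323
grip_force: 0.0
```

jog_arm:
  motion:
    - [[0,0,0],0]
    - [[0,0,0],0]
    - [[0,0,0],0]
    - [[0,0,0],0]
  grip: 1.0

```text
t: 11.05
eef_pos: [497.8, -366.7, 52.4]
tcp_rot: [3.141, -0.0, -0.1]
ft_force: [-0.4, 0.5, 2.2]
opening: 0.086
grip_force: 30.0
```

jog_arm:
  motion:
    - [[0,0,-15],0]
    - [[0,0,-40],0]
    - [[0,0,-65],0]
    - [[0,0,-75],0]
    - [[0,0,-75],0]

```text
t: 11.55
eef_pos: [498.1, -367.0, 128.9]
tcp_rot: [3.14, -0.002, -0.1]
ft_force: [-0.3, -0.8, 0.3]
opening: 0.084
grip_force: 30.0
```

```bash
python3 -c "
from h import *
go(B['145'],125)"
```

```text
shift 12.6 -382.7 3.9 turn -0.19 rot [ 3.14e+00 -2.00e-03 -1.00e-01] pos [ 498.1 -367.   128.9] j6 0.93 t 11.55 op 0.084 gf 30.0 F [-0.3 -0.8  0.3]
```

jog_arm:
  motion:
    - [[0,-20,0],0]
    - [[0,-55,0],-0.03]
    - [[1,-100,0],-0.07]
    - [[2,-147,0],-0.11]
    - [[4,-195,0],-0.15]

```text
t: 12.05
eef_pos: [520.3, -170.4, 125.8]
tcp_rot: [-3.141, 0.002, 0.051]
ft_force: [-0.2, 0.3, -0.1]
opening: 0.088
grip_force: 30.0
```

jog_arm:
  motion:
    - [[5,-48,0],-0.04]
    - [[12,-96,0],-0.04]
    - [[22,-140,0],-0.04]
    - [[30,-170,0],-0.04]
    - [[34,-183,0],-0.04]

```text
t: 12.55
eef_pos: [545.2, 14.8, 126.0]
tcp_rot: [-3.141, 0.002, 0.093]
ft_force: [-0.1, -1.2, -1.6]
opening: 0.082
grip_force: 30.0
```

jog_arm:
  motion:
    - [[0,0,0],0]
    - [[0,0,0],0]

```text
t: 12.75
eef_pos: [545.5, 11.0, 126.4]
tcp_rot: [3.142, 0.001, 0.09]
ft_force: [0.1, -0.4, -0.3]
opening: 0.083
grip_force: 30.0
```

```bash
python3 -c "
from h import *
go(B['145'],80)"
```

```text
shift 3.6 -1.2 46.4 turn -0.0 rot [3.142e+00 1.000e-03 9.000e-02] pos [545.5  11.  126.4] j6 1.38 t 12.75 op 0.083 gf 30.0 F [ 0.1 -0.4 -0.3]
```

jog_arm:
  motion:
    - [[3.6,-1.2,5],0]
    - [[3.6,-1.2,25],0]
    - [[3.6,-1.2,46],0]
    - [[3.6,-1.2,46],0]
    - [[3.6,-1.2,46],0]

```text
t: 13.25
eef_pos: [549.5, 12.2, 80.9]
tcp_rot: [-3.142, 0.001, 0.089]
ft_force: [-0.1, 0.4, 0.7]
opening: 0.078
grip_force: 30.0
```

```bash
python3 -c "
from h import *
p=read_camera('wrist');cv2.imwrite('pics/w5.png',p['img'])
go(B['145'],52)"
```

```text
shift -0.8 -0.2 29.4 turn -0.001 rot [ 3.141 -0.     0.089] pos [549.8  12.3  81.4] j6 1.38 t 13.3 op 0.084 gf 30.0 F [ 0.   1.1 -0.7]
```

View pics/w5.png

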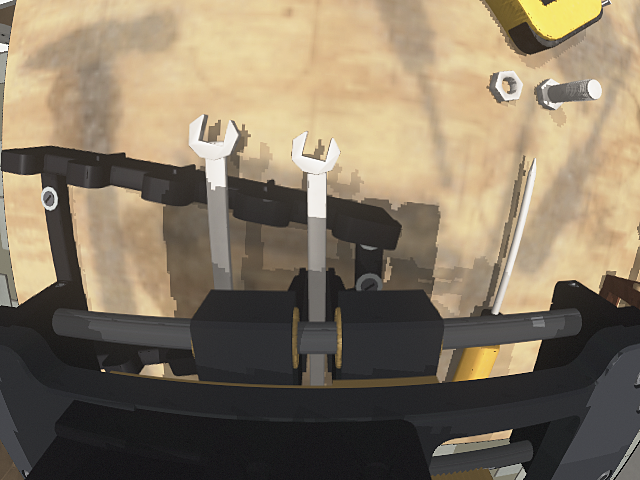

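The 145 hangs over the last notch at u≈317, with the end bar at u≈357. I'll release it with a small opening.

jog_arm:
  motion:
    - [[-0.6,-0.2,12],0]
    - [[-0.6,-0.2,22],0]
    - [[-0.6,-0.2,28],0]
    - [[-0.6,-0.2,29.5],0]
    - [[-0.6,-0.2,29.5],0]

```text
t: 13.8
eef_pos: [548.6, 13.2, 51.8]
tcp_rot: [3.141, 0.0, 0.09]
ft_force: [-2.7, -0.4, 10.6]
opening: 0.083
grip_force: 30.0
```

jog_arm:
  motion:
    - [[0,0,0],0]
    - [[0,0,0],0]
    - [[0,0,0],0]
  grip: 0.8

```text
t: 14.1
eef_pos: [548.8, 13.2, 51.2]
tcp_rot: [3.142, 0.0, 0.09]
ft_force: [0.1, -0.3, -0.8]
opening: 0.193
grip_force: 0.0
```

jog_arm:
  motion:
    - [[0,0,-10],0]
    - [[0,0,-35],0]
    - [[0,0,-65],0]
    - [[0,0,-75],0]
    - [[0,0,-75],0]

```text
t: 14.6
eef_pos: [549.4, 13.1, 128.0]
tcp_rot: [3.141, -0.003, 0.09]
ft_force: [-0.1, -0.2, 0.3]
opening: 0.197
grip_force: 0.0
```

```bash
python3 -c "
from h import *
go(S['239'],125)"
```

```text
shift -82.8 323.1 3.0 turn 0.205 rot [ 3.141e+00 -3.000e-03  9.000e-02] pos [549.4  13.1 128. ] j6 1.38 t 14.6 op 0.197 gf 0.0 F [-0.1 -0.2  0.3]
```

jog_arm:
  motion:
    - [[-4,25,0],0.02]
    - [[-14,65,0],0.06]
    - [[-27,110,0],0.1]
    - [[-39,155,0],0.15]
    - [[-52,200,0],0.205]
  grip: 0.64

```text
t: 15.1
eef_pos: [514.1, -192.2, 125.2]
tcp_rot: [-3.141, 0.002, -0.117]
ft_force: [1.3, -0.2, 0.4]
opening: 0.359
grip_force: 0.0
```

jog_arm:
  motion:
    - [[-3,40,0],0]
    - [[-5,80,0],0]
    - [[-7,112,0],0]
    - [[-7,112,0],0]
    - [[-7,112,0],0]

```text
t: 15.6
eef_pos: [494.5, -301.2, 125.2]
tcp_rot: [-3.141, 0.002, -0.117]
ft_force: [-0.5, 1.2, -0.9]
opening: 0.36
grip_force: 0.0
```

```bash
python3 -c "
from h import *
go(S['239'],51)"
```

```text
shift 3.2 14.6 74.2 turn -0.002 rot [-3.141e+00  2.000e-03 -1.170e-01] pos [ 494.5 -301.2  125.2] j6 1.03 t 15.6 op 0.36 gf 0.0 F [-0.5  1.2 -0.9]
```

jog_arm:
  motion:
    - [[3.2,14.6,0],0]
    - [[3.2,14.6,0],0]
    - [[3.2,14.6,30],0]
    - [[3.2,14.6,45],0]
    - [[3.2,14.6,45],0]

```text
t: 16.1
eef_pos: [496.2, -315.0, 79.7]
tcp_rot: [-3.14, 0.003, -0.114]
ft_force: [-0.3, 0.7, 0.2]
opening: 0.36
grip_force: 0.0
```

```bash
python3 -c "
from h import *
go(S['239'],51)"
```

```text
shift -0.1 1.1 28.7 turn 0.001 rot [-3.14e+00  3.00e-03 -1.14e-01] pos [ 496.2 -315.    79.7] j6 1.01 t 16.1 op 0.36 gf 0.0 F [-0.3  0.7  0.2]
```

jog_arm:
  motion:
    - [[0,0.5,15],0]
    - [[0,0.5,29.5],0]
    - [[0,0.5,29.5],0]
    - [[0,0.5,29.5],0]

```text
t: 16.5
eef_pos: [496.8, -316.4, 52.2]
tcp_rot: [-3.142, 0.0, -0.115]
ft_force: [-0.5, -0.6, -0.1]
opening: 0.361
grip_force: 0.0
```

jog_arm:
  motion:
    - [[0,0,0],0]
    - [[0,0,0],0]
    - [[0,0,0],0]
    - [[0,0,0],0]
  grip: 1.0

```text
t: 16.9
eef_pos: [496.8, -316.7, 52.5]
tcp_rot: [3.141, -0.001, -0.115]
ft_force: [-0.5, 0.4, 4.9]
opening: 0.162
grip_force: 30.0
```

jog_arm:
  motion:
    - [[0,0,-12],0]
    - [[0,0,-32],0]
    - [[0,0,-55],0]
    - [[0,0,-75],0]
    - [[0,0,-75],0]

```text
t: 17.4
eef_pos: [497.4, -317.1, 130.0]
tcp_rot: [3.139, -0.004, -0.115]
ft_force: [-0.4, 0.9, -0.8]
opening: 0.161
grip_force: 30.0
```

```bash
python3 -c "
from h import *
go(B['239'],125)"
```

```text
shift -17.2 -480.2 5.0 turn -0.205 rot [ 3.139 -0.004 -0.115] pos [ 497.4 -317.1  130. ] j6 1.01 t 17.4 op 0.161 gf 30.0 F [-0.4  0.9 -0.8]
```

jog_arm:
  motion:
    - [[0,-15,0],0]
    - [[0,-42,0],-0.03]
    - [[0,-80,0],-0.07]
    - [[0,-122,0],-0.11]
    - [[0,-165,0],-0.15]

```text
t: 17.9
eef_pos: [514.7, -150.2, 125.8]
tcp_rot: [-3.141, 0.002, 0.036]
ft_force: [1.8, -0.5, -1.4]
opening: 0.163
grip_force: 30.0
```

jog_arm:
  motion:
    - [[2,-43,0],-0.03]
    - [[5,-86,0],-0.055]
    - [[8,-129,0],-0.055]
    - [[12,-172,0],-0.055]
    - [[16,-215,0],-0.055]

```text
t: 18.4
eef_pos: [522.8, 65.3, 125.9]
tcp_rot: [-3.141, 0.002, 0.09]
ft_force: [0.0, -0.4, -0.7]
opening: 0.162
grip_force: 30.0
```

jog_arm:
  motion:
    - [[2,-35,0],0]
    - [[4,-60,0],0]
    - [[6,-75,0],0]
    - [[6,-80,0],0]
    - [[6,-80,0],0]

```text
t: 18.9
eef_pos: [522.5, 143.1, 126.5]
tcp_rot: [3.141, 0.001, 0.09]
ft_force: [-0.7, -0.3, -1.5]
opening: 0.166
grip_force: 30.0
```

```bash
python3 -c "
from h import *
go(B['239'],80)"
```

```text
shift 14.6 -17.5 46.5 turn 0.0 rot [3.141e+00 1.000e-03 9.000e-02] pos [522.5 143.1 126.5] j6 1.63 t 18.9 op 0.166 gf 30.0 F [-0.7 -0.3 -1.5]
```

jog_arm:
  motion:
    - [[8,-10,0],0]
    - [[14.6,-17.5,0],0]
    - [[14.6,-17.5,20],0]
    - [[14.6,-17.5,44],0]
    - [[14.6,-17.5,44],0]

```text
t: 19.4
eef_pos: [535.3, 161.4, 80.7]
tcp_rot: [3.141, 0.004, 0.089]
ft_force: [-0.2, -0.6, -0.7]
opening: 0.164
grip_force: 30.0
```

```bash
python3 -c "
from h import *
p=read_camera('wrist');cv2.imwrite('pics/w6.png',p['img'])
go(B['239'],52)"
```

```text
shift -0.3 -0.4 30.1 turn -0.001 rot [3.141e+00 2.000e-03 8.900e-02] pos [535.8 161.5  82.1] j6 1.66 t 19.45 op 0.16 gf 30.0 F [ 0.4 -0.3 -0.9]
```

View pics/w6.png

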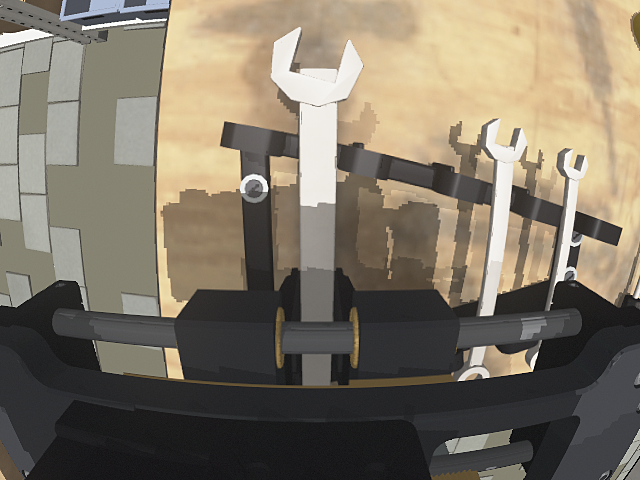

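The 239 hangs over the widest notch at u≈318, and the 170 and 145 are seated at right. I'll lower it.

jog_arm:
  motion:
    - [[-0.3,-0.4,12],0]
    - [[-0.3,-0.4,22],0]
    - [[-0.3,-0.4,28],0]
    - [[-0.3,-0.4,29.5],0]
    - [[-0.3,-0.4,29.5],0]

```text
t: 19.95
eef_pos: [535.5, 162.1, 53.3]
tcp_rot: [3.141, 0.0, 0.09]
ft_force: [0.0, -0.7, -1.7]
opening: 0.162
grip_force: 30.0
```

jog_arm:
  motion:
    - [[0,0,0],0]
    - [[0,0,0],0]
    - [[0,0,0],0]
  grip: 0.75

```text
t: 20.25
eef_pos: [535.7, 162.2, 53.8]
tcp_rot: [3.142, -0.001, 0.09]
ft_force: [0.3, -0.4, 0.2]
opening: 0.25
grip_force: 0.0
```

jog_arm:
  motion:
    - [[0,0,-10],0]
    - [[0,0,-35],0]
    - [[0,0,-65],0]
    - [[0,0,-75],0]
    - [[0,0,-75],0]

```text
t: 20.75
eef_pos: [536.1, 162.2, 130.2]
tcp_rot: [-3.141, -0.003, 0.09]
ft_force: [1.0, 0.4, -1.5]
opening: 0.25
grip_force: 0.0
```

```bash
python3 -c "
from h import *
go(S['204'],125)"
```

```text
shift -68.8 422.4 5.2 turn 0.193 rot [-3.141e+00 -3.000e-03  9.000e-02] pos [536.1 162.2 130.2] j6 1.66 t 20.75 op 0.25 gf 0.0 F [ 1.   0.4 -1.5]
```

jog_arm:
  motion:
    - [[-4,25,0],0.02]
    - [[-11,68,0],0.06]
    - [[-19,116,0],0.1]
    - [[-27,164,0],0.15]
    - [[-34,212,0],0.193]
  grip: 0.74

```text
t: 21.25
eef_pos: [519.7, -53.7, 127.4]
tcp_rot: [-3.141, 0.002, -0.105]
ft_force: [0.8, -0.6, -0.0]
opening: 0.262
grip_force: 0.0
```

jog_arm:
  motion:
    - [[2,48,0],0]
    - [[4,96,0],0]
    - [[6,140,0],0]
    - [[7,175,0],0]
    - [[7,192,0],0]

```text
t: 21.75
eef_pos: [507.1, -246.3, 127.3]
tcp_rot: [-3.141, 0.001, -0.106]
ft_force: [-0.4, 0.7, -0.1]
opening: 0.259
grip_force: 0.0
```

jog_arm:
  motion:
    - [[0,0,0],0]
    - [[0,0,0],0]

```text
t: 21.95
eef_pos: [507.5, -242.9, 127.8]
tcp_rot: [-3.141, 0.001, -0.103]
ft_force: [0.9, 0.3, 0.6]
opening: 0.263
grip_force: 0.0
```

```bash
python3 -c "
from h import *
go(S['204'],51)"
```

```text
shift 0.2 21.8 76.8 turn -0.0 rot [-3.141e+00  1.000e-03 -1.030e-01] pos [ 507.5 -242.9  127.8] j6 1.11 t 21.95 op 0.263 gf 0.0 F [0.9 0.3 0.6]
```

jog_arm:
  motion:
    - [[0,23,0],0]
    - [[0,23,0],0]
    - [[0,23,25],0]
    - [[0,23,44],0]
    - [[0,23,44],0]

```text
t: 22.45
eef_pos: [504.8, -264.4, 82.5]
tcp_rot: [-3.14, 0.004, -0.102]
ft_force: [1.4, -0.2, 0.5]
opening: 0.256
grip_force: 0.0
```

```bash
python3 -c "
from h import *
p=read_camera('wrist');cv2.imwrite('pics/w7.png',p['img'])
go(S['204'],51)"
```

```text
shift 0.1 -0.4 32.8 turn 0.001 rot [-3.14e+00  2.00e-03 -1.02e-01] pos [ 505.3 -265.    83.8] j6 1.07 t 22.5 op 0.262 gf 0.0 F [-1.3  1.9  0.2]
```

View pics/w7.png

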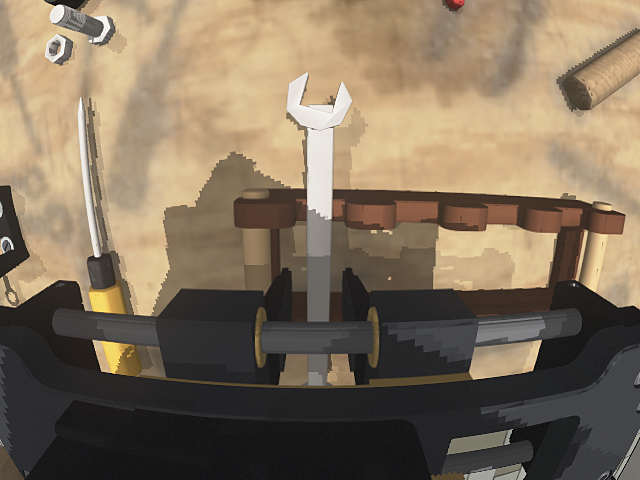

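The 204's shank (u≈319) is centred between the fingers (u≈287 and 350), with the left dowel at u≈243–270. I'll go down 2.5 mm to the right to clear it.

jog_arm:
  motion:
    - [[0,2.5,5],0]
    - [[0,2.5,18],0]
    - [[0,2.5,31.5],0]
    - [[0,2.5,31.5],0]
    - [[0,2.5,31.5],0]

```text
t: 23.0
eef_pos: [505.1, -269.1, 52.5]
tcp_rot: [-3.141, 0.001, -0.103]
ft_force: [-0.6, 0.3, -0.6]
opening: 0.262
grip_force: 0.0
```

jog_arm:
  motion:
    - [[0,-2,0],0]
    - [[0,-2,0],0]
    - [[0,-2,0],0]
    - [[0,-2,0],0]
  grip: 1.0

```text
t: 23.4
eef_pos: [505.6, -267.1, 53.3]
tcp_rot: [3.141, -0.0, -0.103]
ft_force: [-0.5, 0.8, 2.8]
opening: 0.14
grip_force: 30.0
```

jog_arm:
  motion:
    - [[0,0,-12],0]
    - [[0,0,-32],0]
    - [[0,0,-55],0]
    - [[0,0,-75],0]
    - [[0,0,-75],0]

```text
t: 23.9
eef_pos: [506.4, -267.8, 131.0]
tcp_rot: [3.139, -0.004, -0.103]
ft_force: [-0.4, 0.7, -0.8]
opening: 0.136
grip_force: 30.0
```

```bash
python3 -c "
from h import *
go(B['204'],125)"
```

```text
shift -5.7 -381.3 6.0 turn -0.193 rot [ 3.139 -0.004 -0.103] pos [ 506.4 -267.8  131. ] j6 1.07 t 23.9 op 0.136 gf 30.0 F [-0.4  0.7 -0.8]
```

jog_arm:
  motion:
    - [[0,-15,0],0]
    - [[0,-42,0],-0.03]
    - [[0,-80,0],-0.07]
    - [[0,-122,0],-0.11]
    - [[0,-165,0],-0.15]

```text
t: 24.4
eef_pos: [521.6, -100.7, 126.9]
tcp_rot: [-3.141, 0.002, 0.048]
ft_force: [0.7, 0.2, -0.2]
opening: 0.142
grip_force: 30.0
```

jog_arm:
  motion:
    - [[3,-43,0],-0.04]
    - [[7,-86,0],-0.043]
    - [[12,-129,0],-0.043]
    - [[17,-165,0],-0.043]
    - [[20,-190,0],-0.043]

```text
t: 24.9
eef_pos: [532.4, 90.8, 126.9]
tcp_rot: [-3.141, 0.002, 0.092]
ft_force: [0.9, -0.9, -0.2]
opening: 0.138
grip_force: 30.0
```

jog_arm:
  motion:
    - [[1,-10,0],0]
    - [[1,-15,0],0]
    - [[1,-15,0],0]

```text
t: 25.2
eef_pos: [532.7, 102.8, 127.5]
tcp_rot: [3.141, 0.001, 0.09]
ft_force: [0.3, -0.3, -1.1]
opening: 0.134
grip_force: 30.0
```

```bash
python3 -c "
from h import *
go(B['204'],80)"
```

```text
shift 8.1 -8.7 47.5 turn 0.0 rot [3.141e+00 1.000e-03 9.000e-02] pos [532.7 102.8 127.5] j6 1.55 t 25.2 op 0.134 gf 30.0 F [ 0.3 -0.3 -1.1]
```

jog_arm:
  motion:
    - [[8,-8.5,0],0]
    - [[8,-8.5,0],0]
    - [[8,-8.5,25],0]
    - [[8,-8.5,45],0]
    - [[8,-8.5,45],0]

```text
t: 25.7
eef_pos: [539.5, 111.3, 81.0]
tcp_rot: [3.142, 0.004, 0.089]
ft_force: [-1.1, 0.7, -0.7]
opening: 0.138
grip_force: 30.0
```

```bash
python3 -c "
from h import *
p=read_camera('wrist');cv2.imwrite('pics/w8.png',p['img'])
go(B['204'],52)"
```

```text
shift -0.1 -0.7 30.3 turn -0.001 rot [3.142e+00 2.000e-03 8.900e-02] pos [540.1 111.4  82.3] j6 1.57 t 25.75 op 0.136 gf 30.0 F [ 0.2 -0.7 -0.4]
```

View pics/w8.png

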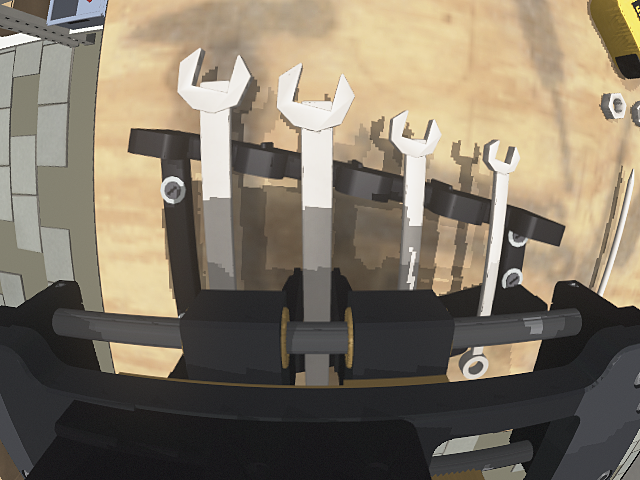

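The 204 is over the second notch at u≈317, and the other three are seated. I'll lower and release it.

jog_arm:
  motion:
    - [[0,-0.7,12],0]
    - [[0,-0.7,22],0]
    - [[0,-0.7,28],0]
    - [[0,-0.7,30.5],0]
    - [[0,-0.7,30.5],0]

```text
t: 26.25
eef_pos: [540.2, 112.6, 53.2]
tcp_rot: [3.141, 0.0, 0.09]
ft_force: [-5.3, -1.1, 11.2]
opening: 0.136
grip_force: 30.0
```

jog_arm:
  motion:
    - [[0,0,0],0]
    - [[0,0,0],0]
    - [[0,0,0],0]
  grip: 0.75

```text
t: 26.55
eef_pos: [540.4, 112.6, 52.4]
tcp_rot: [3.142, -0.0, 0.09]
ft_force: [0.3, 0.4, -0.3]
opening: 0.244
grip_force: 0.0
```

jog_arm:
  motion:
    - [[0,0,-10],0]
    - [[0,0,-35],0]
    - [[0,0,-75],0]
    - [[0,0,-120],0]
    - [[0,0,-150],0]

```text
t: 27.05
eef_pos: [540.7, 112.7, 206.0]
tcp_rot: [3.142, -0.003, 0.09]
ft_force: [0.3, 0.4, -1.4]
opening: 0.248
grip_force: 0.0
```

jog_arm:
  motion:
    - [[0,40,0],0]
    - [[0,85,0],0]
    - [[0,135,0],0]
    - [[0,180,0],0]
    - [[0,220,0],0]

```text
t: 27.55
eef_pos: [559.9, -108.7, 203.3]
tcp_rot: [3.141, -0.001, 0.089]
ft_force: [1.2, 0.7, 0.3]
opening: 0.253
grip_force: 0.0
```

jog_arm:
  motion:
    - [[0,40,0],0]
    - [[0,80,0],0]
    - [[0,100,0],0]
    - [[0,100,0],0]
    - [[0,100,0],0]

```text
t: 28.05
eef_pos: [568.8, -205.5, 202.6]
tcp_rot: [-3.141, 0.0, 0.089]
ft_force: [-0.9, 0.4, 0.2]
opening: 0.249
grip_force: 0.0
```

Run:
```python
from h import *
a=read_camera("scene");b=read_camera("top")
A=cv2.resize(a["img"][280:470,190:430],(798,632))[:598];cv2.imwrite("pics/s9.png",A)
cv2.imwrite("pics/t9.png",cv2.resize(b["img"][150:360,140:350],(600,600),interpolation=cv2.INTER_CUBIC))
bq=np.array([542.2,87.2]);ex=np.array([.0897,-.996]);ey=np.array([.996,.0897])
for n,p in(("top",b),("scene",a)):
    for r in cut_out("spanner_239",p):
        ys,xs=np.nonzero(r["region"]);W=np.array([at(p,x,y,45)[:2] for x,y in zip(xs,ys)])-bq;X,Y=W@ex,W@ey
        print(n,round(r["p"],2),"x",round(np.median(X),1),"y",round((Y.max()+Y.min())/2,1),"len",round(np.ptp(Y),1))
    for k,z in(("screwdriver",12),("tape_measure",30)):
        r=cut_out(k,p)
        if r: ys,xs=np.nonzero(r[0]["region"]);print(n,k,np.round(at(p,xs.mean(),ys.mean(),43)))
print(state()["t"])
```

```text
top 0.91 x 24.6 y 1.5 len 171.2
top 0.86 x 74.3 y 6.6 len 123.4
top 0.85 x -25.6 y 1.3 len 200.8
top 0.58 x -75.1 y 0.4 len 236.0
top tape_measure [ 737. -117.   43.]
scene 0.98 x 24.5 y 0.4 len 166.4
scene 0.92 x 74.1 y -0.5 len 140.2
scene 0.89 x -75.4 y 0.2 len 236.1
scene 0.73 x -25.7 y 0.7 len 201.2
scene screwdriver [477. -88.  43.]
scene tape_measure [724. -96.  43.]
28.45
```

View pics/s9.png

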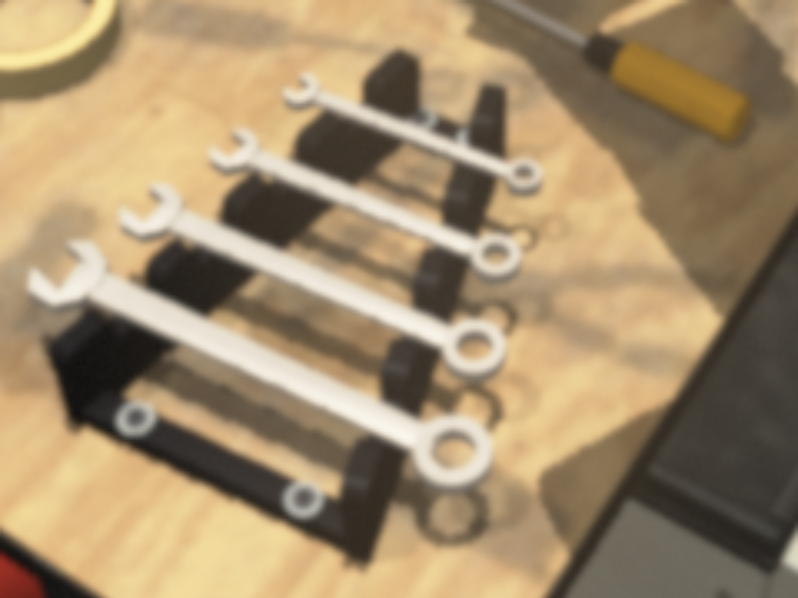

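View pics/t9.png

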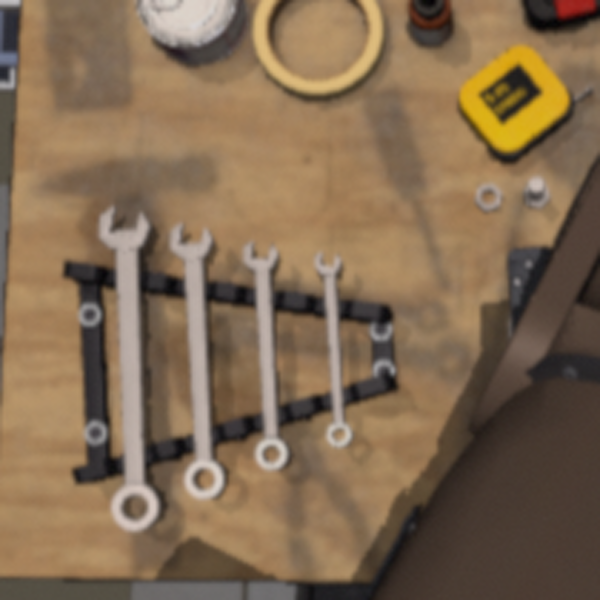

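Both views show all four spanners in length order, level in their notches, with heads outside the rails. The screwdriver and tape measure haven't moved, and the arm is clear.

```bash
python3 -c "
from cell import *
print(job_done())"
```

```text
the job is handed in; nothing more can be done
None
```

The job is handed in: all four spanners sit in the bench rack in length order, seated with a head outside either rail, and the screwdriver and tape measure are where they were; it took about 28 s, and on the first descent a finger touched the carry rack's end dowel at about 25 N.

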